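Release the sauce turntable's index plunger for cleaning

TASK

The self-serve sauce turntable has to be freed for cleaning: slide the black guard plate straight up out of its two grooved posts and lower it into the white wash basket, not dropping it in, and let it go there. Then take the black knob of the turntable's sprung index plunger, pull it fully back so that the pin is clear of its hole in the turntable's rim, and finish while still holding it back with the gripper so that a colleague can turn the table. Leave the tumbler, the pepper jar and the toothpick pot where they stand.

Things in the scene. Friction and masses are not known exactly. Their poses are not given: they have to be found in the camera images.
- stand: Sauce turntable unit, bolted down. Origin on the counter below the centre of the resting knob; z up, y along the plunger from knob to turntable. Base plate 190 (x) x 330 (y -40..290) x 6 mm. Plunger bracket 50 wide (x), y 45..60, up to z 90. Before the knob two grooved posts at x +-65 to +-83, y -32.5..-11.5, up to z 90; their 11 mm grooves hold the guard at y -22.
- turntable (a point): Centre of the turntable's top face, 195 mm along the stand's y, 85 mm above the counter. Aluminium disc, radius 115, 34 thick, with three fixed lidded sauce pots that reach 151 mm above the counter
- guard: Loose black plastic plate, 150 wide (own x), 8 thick (own y), 130 high (own z), 0.12 to 0.24 kg. Origin: middle of its lower edge. Starts upright in the stand's grooves, axes along the stand's, lower edge 6 and top edge 136 mm above the counter, 1.5 mm play. The grooves end at 90 mm: it is free once lifted 85 mm. While it is in, the knob can be pulled only about 8 mm
- guard_top (a point): Middle of the guard's upper edge, 130 mm above its origin.
- guard_mid (a point): Centre of the guard plate, 65 mm above its origin.
- basket: White plastic basket, dotted sides, standing fast, open above. Origin on the counter under its centre; inside 190 (own x) x 100 (own y), inner floor 4 mm and rim 80 mm above the counter, walls 4 mm. The guard goes in on its lower edge, its width along the basket's x; let go, it leans on a wall
- knob (a point): Black plastic plunger knob, a level cylinder of diameter 32 and length 20 mm whose axis is the stand's y, together with the steel shaft of diameter 12 behind it (35 mm between knob and bracket). The point is the knob's centre, 68 mm above the counter; it moves with the plunger. Axes as the stand's.
- seat (a point): Mouth of the hole in the turntable's rim, 80 mm from the resting knob's centre along the stand's y, at the same height. The pin's tip is 8 mm inside at rest.
- plunger (a joint): How far the plunger is pulled back (m), 0 at rest with the pin in its hole, 0.016 fully back against the stop; grows as the knob moves along the stand's -y, away from the turntable. Spring: about 6 N at rest, 14 N fully back; it snaps in again when let go.
- tumbler: Bystander: white open tumbler, rim radius 36, 85 high. Origin under its centre.
- pepper: Bystander: small closed glass jar with a steel cap, radius 24, 85 high. Origin under its centre.
- toothpick_pot: Bystander: round wooden pot, radius 31, 66 high. Origin under its centre.
Things that resemble listed ones, but are neither listed nor needed, are in the scene too. Of the things that look like the guard, the middle-sized one is meant.

How it is judged:
By the outcome, as a careful person would: the job done as asked, in the order asked, and still so for the second after the job is handed in, while the arm keeps its last pose, push and grip.
It also fails if it takes over 50 s, if anything falls off the work surface, if the arm or the gripper's body presses on something with over 40 N, if the wrist force passes 120 N, or if a joint passes its speed limit or range.

ROBOT

A 6-joint arm with a two-finger parallel gripper is mounted at the origin on the work surface. World frame = base frame: x ahead of the robot, y to its left, z up, the work surface at z = 0. Lengths are in m, angles in rad, forces in N, time in s.
With the tool pointing down it reaches from about 0.25 to 0.725 m from the base axis. Payload 4 kg.
Tool frame: the origin (TCP) lies midway between the tips of the shut fingers; the grasp point (between the pads) lies 19 mm behind it; z points along the fingers, y is the line along which they close (so a half turn about z gives the same grasp; the last joint's range is limited). The gripper opens to 85 mm and grips with 20 to 120 N. Pads are 22 mm wide; open, the fingers measure 114 mm over their backs; the gripper's body (76 mm by 85 mm) begins 54 mm behind the grasp point. The pads swing forward as they close: fully open they stand 13 mm farther back than shut.
Start: joints at [1.327, 0.241, 0.005, 1.335, 0, 1.571], TCP at [0.121, 0.485, 0.194] pointing down, gripper open.
Joint ranges: [-2.72, 2.72], [-1.05, 1.87], [-1.09, 1.28], [-1.99, 2.15], [-1.42, 1.44], [-3.14, 3.14]. Speed limits (rad/s): [2.79, 2.79, 3.14, 3.14, 3.14, 3.14].

INTERFACE

Orientations are given as [roll, pitch, yaw] about the fixed x, y, z axes, in that order (R = Rz(yaw) Ry(pitch) Rx(roll)).
In Python, from plant import arm gives the robot as it stands.
- The arm moves only by the shell command python3 -m handwheel 'ROWS'. ROWS is JSON, a list that holds one entry, the list of rows, each a list of 7 numbers: the shift along the tool's x, y, z as a fraction of full scale, then the turn, a rotation vector about the tool's x, y, z as a fraction of full scale, then the opening, from 0 (shut) to 1 (fully open). In form: [[[tx, ty, tz, ax, ay, az, fingers], ...]]. A call has exactly 5 rows; each row is the pose to reach, as a shift and turn from the pose commanded when the call began, along the tool's axes at that moment; what a row does not reach only later rows make up. Full scale, the value 1, is 0.5 m for a shift and 0.5 rad for a turn. A row lasts 1/8 s, in which the tool goes at most 62.5 mm and 10.7 degrees, less where a joint would pass 70% of its speed; a pose out of reach is approached as far as the arm can. A call with a number of a shift or a turn outside -1 to 1 is refused whole. A call with a gripper value outside its range is refused whole. The fingers move at their own pace and stop on an object; the grip force is fixed at half the most. Time passes only in rows, so rows that repeat a pose let the fingers close, or fill a call up. It gives the time, the measured TCP pose, the force, the opening and the grip force at its end, in the units of the state.
- arm.get_state(): the state, without advancing time (a new reading comes with each control period).
- arm.grab_frame(name): name is "scene" or "top"; returns a dict with "image" (384x512x3 uint8, red, green, blue), "K" (3x3 intrinsics, pixels), "distortion" ([k1, k2, p1, p2, k3] as OpenCV has them; the pictures are not rectified), "world_from_camera" (4x4, takes a point from camera to world coordinates). Camera axes: x right, y down, z forward; pixel columns grow to the right and rows downward; lengths in m; the calibration is good to about 2 mm. A picture is of the moment at which its call begins. There is no depth.
- arm.hand_in(): hands the job in; it is judged then, once.
The state is a dict: "clock": time; "joint_pos": joint angles; "qvel": joint speeds; "effort": joint torques, N m; "eef_pos": TCP position; "ee_rot": TCP orientation; "ft_force": force on the tool from outside, world axes, zero at the start; "torque": the same for the moment, N m; "opening": finger opening in m; "gripper_force": force on a finger pad.
Only numpy, scipy, OpenCV 4.12 (cv2) and the standard library are available. Lean on these libraries where they do the work, as an engineer would, in place of code of your own. Each camera call takes 0.05 s, during which the arm holds its last target. There are 200 camera calls.

## Working session

There is one attempt and no reset: what is moved stays moved. The work goes in short steps, Python scripts to look and compute and a shell command to move; the robot and the scene stay as the last step left them, time stands still between calls to the robot, and variables do not carry over. Pictures are saved under pics/ and viewed, at most 10 in all, crops included, and the job is handed in when it is done.

```bash
mkdir -p pics; ls; python3 - <<'E'
from plant import arm
import cv2,numpy as np
for n in("scene","top"):
    f=arm.grab_frame(n); cv2.imwrite(f"pics/{n}0.png",f["image"][:,:,::-1]); np.savez(f"{n}0.npz",**{k:np.array(v) for k,v in f.items()})
    print(n,np.round(f["K"],1).tolist(),np.round(f["distortion"],3),np.round(f["world_from_camera"],3).tolist())
print(arm.get_state())
E
```

```text
pics
scene [[442.9, 0.0, 255.1], [0.0, 442.9, 189.8], [0.0, 0.0, 1.0]] [-0.176  0.     0.     0.     0.   ] [[0.031, 0.796, -0.605, 1.214], [1.0, -0.024, 0.02, 0.018], [0.001, -0.605, -0.796, 0.965], [0.0, 0.0, 0.0, 1.0]]
top [[358.9, 0.0, 253.9], [0.0, 358.9, 193.2], [0.0, 0.0, 1.0]] [-0.113  0.     0.     0.     0.   ] [[0.026, -0.99, 0.136, 0.425], [-1.0, -0.028, -0.012, 0.043], [0.016, -0.136, -0.991, 0.924], [0.0, 0.0, 0.0, 1.0]]
{'clock': 0.1, 'joint_pos': array([ 1.32704177e+00,  2.41358898e-01,  3.88886345e-03,  1.33520601e+00,
       -2.28023088e-05,  1.57081757e+00]), 'qvel': array([-0.00042143, -0.0032108 ,  0.00456059,  0.00114217,  0.00013815,
        0.00013306]), 'effort': array([ 6.44450374e-04, -3.73136616e+01,  2.53010809e+01,  1.08685353e-02,
       -8.19948269e-06,  1.34693430e-07]), 'eef_pos': array([0.12053109, 0.48461276, 0.19360284]), 'ee_rot': array([-3.13971294e+00,  2.28421926e-05,  2.89781691e+00]), 'ft_force': array([-0.63066219,  0.10967319,  0.26716623]), 'torque': array([ 0.01678165, -0.00237886,  0.00189204]), 'gripper_force': 0.0, 'opening': 0.08538368129290821}
```

View pics/scene0.png

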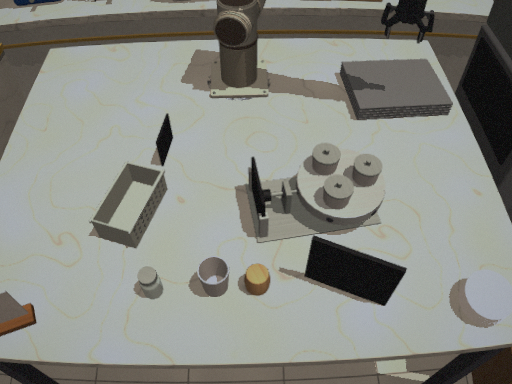

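View pics/top0.png

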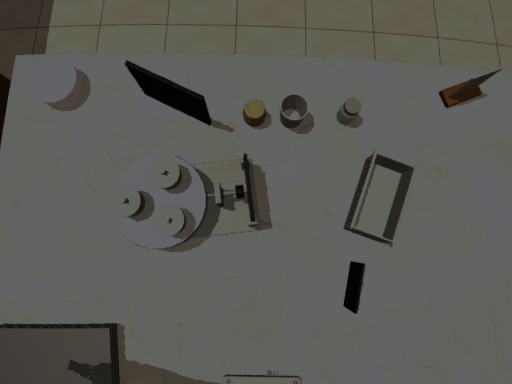

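Guard candidates (scene picture): the small plate at (164,138), the plate in the stand at (258,185) and the large plate at (353,268). The one in the grooved posts is middle-sized, so it fits. I'll confirm it in one enlarged crop.

```bash
python3 - <<'E'
import cv2,numpy as np
t=np.load("top0.npz")["image"][:,:,::-1]; s=np.load("scene0.npz")["image"][:,:,::-1]
t=np.clip(255*(t/255.)**.5,0,255).astype(np.uint8)
a=cv2.resize(t[140:260,100:420],None,fx=2.5,fy=2.5,interpolation=cv2.INTER_CUBIC)
b=cv2.resize(s[140:250,80:400],None,fx=2.5,fy=2.5,interpolation=cv2.INTER_CUBIC)
cv2.imwrite("pics/c1.png",np.vstack([a,b]))
E
```

```text
(no output)
```

View pics/c1.png

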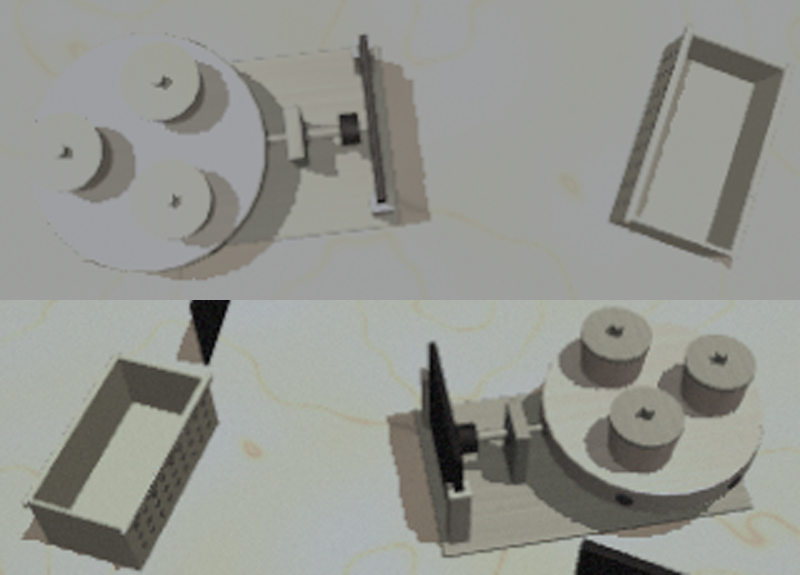

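```bash
cat > h.py <<'E'
import cv2,numpy as np
def ray(n,px,z,tag="0"):
    f=np.load(f"{n}{tag}.npz"); p=cv2.undistortPoints(np.array(px,float).reshape(-1,1,2),f["K"],f["distortion"]).reshape(-1,2)
    T=f["world_from_camera"]; d=np.c_[p,np.ones(len(p))]@T[:3,:3].T; o=T[:3,3]
    return o+d*((np.array(z)-o[2])/d[:,2])[:,None]
def proj(n,P,tag="0"):
    f=np.load(f"{n}{tag}.npz"); W=np.linalg.inv(f["world_from_camera"])
    return cv2.projectPoints(np.array(P,float).reshape(-1,1,3),cv2.Rodrigues(W[:3,:3])[0],W[:3,3],f["K"],f["distortion"])[0].reshape(-1,2)
E
python3 - <<'E'
from h import *
np.set_printoptions(precision=4,suppress=True)
c=lambda L:np.array(L)/2.5+[100,140]
d=lambda L:(np.array(L)-[0,300])/2.5+[80,140]
print("disc",ray("top",c([[151.5,153]]),.085))
print("basket top",ray("top",c([[687,28],[786,70],[733,255],[628,222]]),.08))
print("basket scene",ray("scene",d([[118,355],[213,375],[128,528],[30,503]]),.08))
print("base corners top",ray("top",c([[378,47],[400,225]]),.006))
print("base scene",ray("scene",d([[444,556],[752,508]]),.006), ray("scene",d([[433,343]]),.136),ray("top",c([[363,36]]),.136))
for n,(x0,y0,x1,y1) in dict(top=(236,150,262,232),scene=(247,150,275,240)).items():
    g=np.load(n+"0.npz")["image"].max(2); m=np.zeros_like(g); m[y0:y1,x0:x1]=(g[y0:y1,x0:x1]<(16 if n=="top" else 40))
    for y in range(y0,y1,6): 
        x=np.flatnonzero(m[y]); print(n,y,(x.min(),x.max()) if len(x) else "", end=";")
    print()
g=np.load("top0.npz")["image"].max(2);print(g[190,238:262],g[215,238:262],g[154:158,238:262])
# disc contour top
b=(g>95).astype(np.uint8)
E
```

```text
disc [[0.5152 0.252  0.085 ]]
basket top [[ 0.6543 -0.2631  0.08  ]
 [ 0.6157 -0.3638  0.08  ]
 [ 0.433  -0.3044  0.08  ]
 [ 0.4626 -0.2014  0.08  ]]
basket scene [[ 0.4376 -0.299   0.08  ]
 [ 0.4693 -0.1927  0.08  ]
 [ 0.6562 -0.2578  0.08  ]
 [ 0.6257 -0.3604  0.08  ]]
base corners top [[0.6423 0.0406 0.006 ]
 [0.4572 0.013  0.006 ]]
base scene [[0.6506 0.0435 0.006 ]
 [0.6048 0.3673 0.006 ]] [[0.4819 0.0376 0.136 ]] [[0.6213 0.0547 0.136 ]]
top 150 ;top 156 ;top 162 ;top 168 ;top 174 ;top 180 ;top 186 (np.int64(236), np.int64(242));top 192 (np.int64(237), np.int64(237));top 198 ;top 204 ;top 210 ;top 216 ;top 222 ;top 228 ;
scene 150 ;scene 156 ;scene 162 (np.int64(252), np.int64(254));scene 168 (np.int64(252), np.int64(255));scene 174 (np.int64(252), np.int64(256));scene 180 (np.int64(252), np.int64(258));scene 186 (np.int64(252), np.int64(259));scene 192 (np.int64(253), np.int64(263));scene 198 (np.int64(254), np.int64(270));scene 204 (np.int64(255), np.int64(264));scene 210 (np.int64(257), np.int64(264));scene 216 (np.int64(262), np.int64(262));scene 222 ;scene 228 ;scene 234 ;
[15 16 17 16 16 39 80 96 73 32 20 22 21 41 50 50 49 63 71 72 71 71 72 71] [99 98 99 99 99 99 99 98 98 99 98 75 32 19 22 18 42 55 54 52 60 69 71 71] [[100 100 100 100 100  72  30  22  39  82  99 100 100 100 100 100 100 100
  100 100 100 100 100 100]
 [100 100 100 100 100  70  24  21  39  82 100 100 100 100 100  99 100 100
  100 100 100 100 100 100]
 [100 100 100 100 101  70  22  22  25  78 100  99 100 100 100 100 100 100
  100 100 100 100 100 100]
 [100 100  98  98  97  64  20  22  17  77 100  99  97  99 100 100 100 100
   99 100 100 100 100 100]]
```

```bash
python3 - <<'E'
from h import *
np.set_printoptions(precision=4,suppress=True)
g=np.load("top0.npz")["image"].max(2).astype(float)
P=[]
for y in list(range(155,184))+list(range(196,224)):
    r=g[y,240:262]; x=np.flatnonzero(r<34); 
    if len(x): P.append((y,240+x.min(),240+x.max()))
P=np.array(P); print(P[::4].tolist(),P[-4:].tolist())
mid=np.c_[P[:,1:].mean(1),P[:,0]]
W=ray("top",mid,.136)[:,:2]; vx,vy,a,b=cv2.fitLine(W.astype(np.float32),cv2.DIST_HUBER,0,.001,.001).ravel(); print("guard line yaw",np.degrees(np.arctan2(vy/1,vx)),a,b)
ends=ray("top",[[245,153.0],[251.5,P[-1,0]+.5]],.136);print(ends)
# disc
s=np.load("scene0.npz")["image"]; 
t=np.load("top0.npz")["image"]; hsv=cv2.cvtColor(t,cv2.COLOR_RGB2HSV); print(t[170,115:150:6].tolist(),t[240,100:225:12].tolist(),t[200,195:215].tolist())
# scene guard upper-left silhouette
gs=s.max(2).astype(float)
for y in range(156,216,5): x=np.flatnonzero(gs[y,246:280]<40)+246; print(y,x.min() if len(x) else 0,x.max() if len(x) else 0,end="; ")
E
```

```text
[[155, 244, 245], [159, 244, 246], [163, 242, 248], [167, 243, 249], [171, 245, 248], [175, 246, 248], [179, 246, 249], [183, 247, 249], [199, 248, 251], [203, 249, 252], [207, 249, 252], [211, 250, 253], [215, 250, 253], [219, 251, 254]] [[217, 251, 253], [218, 251, 254], [219, 251, 254], [220, 251, 254]]
guard line yaw 8.461053 0.5605454 0.047200684
[[0.6245 0.0552 0.136 ]
 [0.473  0.0364 0.136 ]]
[[97, 100, 95], [98, 97, 83], [97, 100, 103], [98, 100, 104], [97, 100, 104], [98, 100, 104]] [[97, 99, 95], [97, 99, 95], [97, 99, 95], [97, 100, 104], [97, 99, 103], [97, 100, 104], [97, 100, 103], [48, 47, 44], [74, 67, 57], [98, 100, 100], [97, 100, 100]] [[97, 99, 103], [98, 100, 104], [97, 100, 103], [98, 100, 104], [97, 100, 104], [97, 100, 103], [97, 100, 103], [98, 100, 104], [98, 100, 104], [98, 100, 103], [77, 78, 78], [32, 29, 25], [38, 37, 32], [50, 49, 43], [50, 49, 43], [51, 50, 44], [50, 50, 44], [51, 50, 43], [51, 50, 44], [46, 46, 39]]
156 0 0; 161 252 254; 166 252 255; 171 252 256; 176 252 257; 181 252 258; 186 252 259; 191 253 269; 196 254 270; 201 255 264; 206 256 264; 211 257 264;
```

```bash
cat >> h.py <<'E'
from scipy.spatial.transform import Rotation as Ro
def plan(pos,yaw,pitch=0):
    from plant import arm
    s=arm.get_state(); R=Ro.from_euler("xyz",s["ee_rot"]); T=Ro.from_euler("xyz",[np.pi,pitch,yaw])
    print("at",s["eef_pos"].round(4),s["ee_rot"].round(3),"q",s["joint_pos"].round(2),"F",s["ft_force"].round(1),"op",round(s["opening"],4),"gf",round(float(s["gripper_force"]),1),"t",s["clock"])
    print("rows:",(R.inv().apply(np.array(pos)-s["eef_pos"])/.5).round(4),((R.inv()*T).as_rotvec()/.5).round(4))
E
python3 - <<'E'
from h import *
t=np.load("top0.npz")["image"].astype(int)
m=((t[:,:,2]-t[:,:,1]>=2)&(t[:,:,1]>90)).astype(np.uint8); m[:,:100]=0;m[:,225:]=0;m[:145]=0;m[260:]=0
m=cv2.morphologyEx(m,cv2.MORPH_OPEN,np.ones((3,3),np.uint8))
c=max(cv2.findContours(m,0,1)[0],key=cv2.contourArea); h=cv2.convexHull(c).reshape(-1,2)
w=ray("top",h,.085)[:,:2]; print(len(h),cv2.minEnclosingCircle(w.astype(np.float32)))
E
python3 -m handwheel '[[[0,0,-0.14,0,0,1,1],[0,0,-0.14,0,0,1,1],[0,0,-0.14,0,0,1,1],[0,0,-0.14,0,0,1,1],[0,0,-0.14,0,0,1,1]]]'
python3 -c "
from h import *; plan([.5487,.0454,.24],.1446)"
```

```text
24 ((0.5201472640037537, 0.2589183449745178), 0.11172857880592346)
clock: 0.72
eef_pos: [0.1206, 0.4849, 0.2639]
ee_rot: [-3.141, 0.001, 2.4]
ft_force: [-0.2, -0.3, -0.3]
opening: 0.0855
gripper_force: 0.0
at [0.1206 0.4849 0.2639] [-3.141e+00  1.000e-03  2.400e+00] q [1.33 0.22 0.16 1.51 0.   2.07] F [-0.2 -0.3 -0.3] op 0.0855 gf 0.0 t 0.725
rows: [-1.2251 -0.0692  0.0485] [2.0000e-04 3.1000e-03 4.5099e+00]
```

```bash

python3 -m handwheel '[[[-0.12,0,0,0,0,-0.18,1],[-0.24,-0.01,0,0,0,-0.36,1],[-0.36,-0.02,0,0,0,-0.54,1],[-0.48,-0.03,0,0,0,-0.72,1],[-0.6,-0.035,0,0,0,-0.9,1]]]'
python3 -c "
from h import *; plan([.549,.0455,.24],3.286)"
```

```text
clock: 1.35
eef_pos: [0.3305, 0.2676, 0.2643]
ee_rot: [3.141, 0.0, 2.853]
ft_force: [1.0, 0.7, 0.2]
opening: 0.0857
gripper_force: 0.0
at [0.3305 0.2676 0.2643] [3.141 0.    2.853] q [ 0.68  0.07 -0.02  1.48  0.    0.97] F [1.  0.7 0.2] op 0.0857 gf 0.0 t 1.35
rows: [-0.5455 -0.3012  0.0486] [ 2.000e-04  1.000e-04 -8.668e-01]
```

```bash

python3 -m handwheel '[[[-0.11,-0.06,0,0,0,-0.18,1],[-0.22,-0.12,0,0,0,-0.36,1],[-0.34,-0.19,0.01,0,0,-0.55,1],[-0.46,-0.25,0.03,0,0,-0.72,1],[-0.5455,-0.301,0.0486,0,0,-0.867,1]]]'
python3 - <<'E'
from h import *; from plant import arm
plan([.549,.0455,.15],3.286)
for n in("scene","top"):
    f=arm.grab_frame(n); np.savez(f"{n}1.npz",**{k:np.array(v) for k,v in f.items()})
s=np.load("scene1.npz")["image"][:,:,::-1];cv2.imwrite("pics/s1.png",cv2.resize(s[70:260,180:440],None,fx=3,fy=3,interpolation=cv2.INTER_CUBIC))
E
```

```text
clock: 1.98
eef_pos: [0.5479, 0.0452, 0.2398]
ee_rot: [3.141, 0.0, -2.998]
ft_force: [0.6, 0.3, 0.4]
opening: 0.0855
gripper_force: 0.0
at [0.5479 0.0452 0.2398] [ 3.141  0.    -2.998] q [ 0.08  0.33  0.24  1.48  0.   -0.06] F [0.6 0.3 0.4] op 0.0855 gf 0.0 t 1.975
rows: [-0.0022  0.0003  0.1797] [ 0.0006  0.0007 -0.0019]
```

View pics/s1.png

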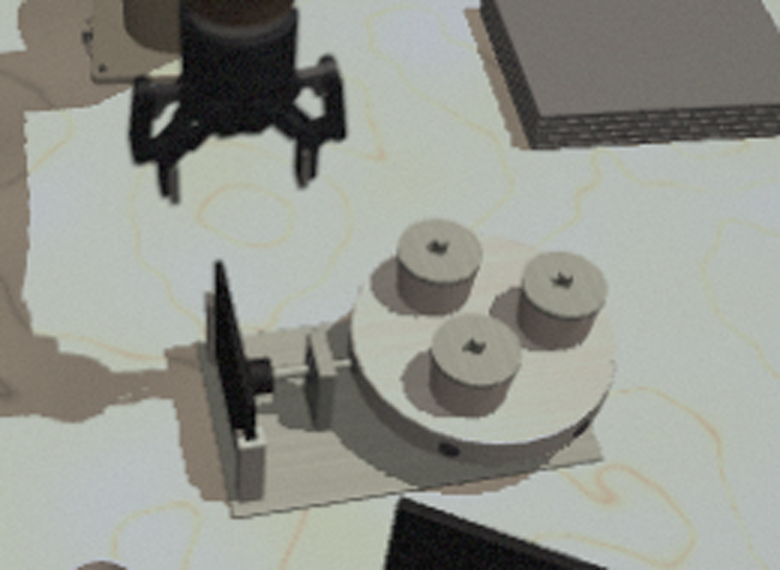

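The plate in the posts, at about (235,350) in the crop, is confirmed as the guard, and the fingers at (175,190) and (303,180) straddle it. Next I descend and grip.

```bash

python3 -m handwheel '[[[0,0,0.06,0,0,0,1],[0,0,0.12,0,0,0,1],[0,0,0.18,0,0,0,1],[0,0,0.235,0,0,0,1],[0,0,0.284,0,0,0,1]]]' &&
python3 -m handwheel '[[[0,0,0,0,0,0,0.5],[0,0,0,0,0,0,0],[0,0,0,0,0,0,0],[0,0,0,0,0,0,0],[0,0,0,0,0,0,0]]]'
```

```text
clock: 2.7
eef_pos: [0.5455, 0.0473, 0.097]
ee_rot: [3.141, -0.001, -3.0]
ft_force: [1.0, 0.3, -0.0]
opening: 0.0852
gripper_force: 0.0
clock: 3.32
eef_pos: [0.5473, 0.0466, 0.0993]
ee_rot: [-3.141, 0.002, -3.002]
ft_force: [-0.3, 0.5, 4.3]
opening: -0.0001
gripper_force: 1.8
```

```bash
python3 - <<'E'
from h import *; from plant import arm
plan([.549,.0455,.15],3.286)
I=[]
for n in("scene","top"):
    f=arm.grab_frame(n); np.savez(f"{n}2.npz",**{k:np.array(v) for k,v in f.items()})
s=np.load("scene2.npz")["image"][:,:,::-1];t=np.load("top2.npz")["image"][:,:,::-1];t=(255*(t/255.)**.5).astype(np.uint8)
r=lambda a:cv2.resize(a,None,fx=4,fy=4,interpolation=cv2.INTER_CUBIC)
cv2.imwrite("pics/s2.png",np.hstack([r(s[110:240,210:310]),r(t[130:260,200:300])]))
E
```

```text
at [0.5473 0.0466 0.0993] [-3.141e+00  2.000e-03 -3.002e+00] q [ 0.09  0.39 -0.04  1.14 -0.   -0.05] F [-0.3  0.5  4.3] op -0.0001 gf 1.8 t 3.325
rows: [-0.0032 -0.0027 -0.1015] [-0.001   0.004  -0.0097]
```

View pics/s2.png

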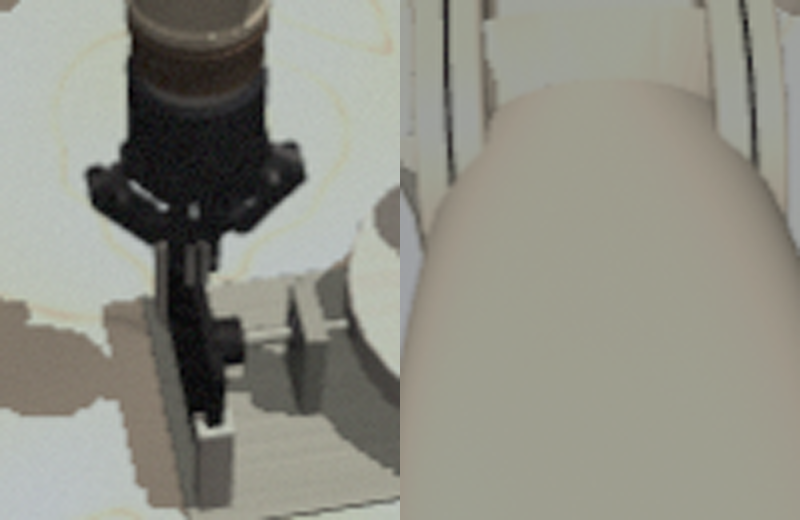

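```bash
python3 - <<'E'
from h import *
P=[[.5473,.0466,.0993],[.5473,.0466,.118],[.5487+.0742,.0458+.0107,.136],[.5487-.0742,.0458-.0107,.136],[.5487,.0458,.136],[.5465,.067,.068]]
print(((proj("scene",P)-[210,110])*4).round(0).tolist())
g=np.load("scene2.npz")["image"].max(2)
for y in range(168,216,3): print(y,g[y,246:272].tolist())
E
```

```text
[[190.0, 307.0], [191.0, 289.0], [213.0, 372.0], [168.0, 180.0], [190.0, 272.0], [222.0, 336.0]]
168 [22, 19, 24, 26, 21, 28, 23, 26, 28, 17, 28, 19, 24, 26, 29, 25, 24, 18, 26, 64, 129, 167, 155, 127, 113, 131]
171 [155, 119, 82, 78, 98, 79, 22, 24, 23, 16, 41, 52, 50, 52, 62, 72, 56, 19, 77, 152, 192, 191, 193, 192, 192, 192]
174 [194, 188, 147, 69, 78, 62, 32, 22, 20, 23, 46, 71, 60, 35, 56, 65, 56, 49, 97, 164, 193, 190, 190, 193, 191, 189]
177 [187, 189, 154, 69, 76, 62, 24, 18, 26, 31, 52, 75, 63, 38, 60, 72, 52, 46, 133, 185, 190, 191, 191, 192, 187, 183]
180 [191, 186, 149, 71, 77, 62, 18, 10, 15, 20, 53, 73, 57, 36, 60, 99, 156, 190, 189, 177, 157, 157, 174, 178, 176, 176]
183 [162, 178, 144, 69, 78, 64, 15, 19, 10, 20, 25, 15, 33, 35, 29, 85, 138, 162, 165, 163, 160, 163, 162, 166, 163, 161]
186 [97, 99, 84, 66, 77, 61, 14, 20, 18, 25, 22, 15, 21, 30, 36, 43, 119, 160, 163, 165, 165, 164, 165, 160, 163, 157]
189 [91, 96, 91, 79, 72, 64, 22, 12, 14, 13, 15, 16, 25, 21, 30, 38, 48, 81, 106, 104, 100, 92, 76, 100, 143, 162]
192 [105, 91, 99, 99, 95, 80, 41, 25, 22, 20, 24, 27,
[... 165 characters left out ...]
100]
198 [133, 117, 86, 95, 95, 95, 92, 72, 15, 13, 16, 11, 24, 16, 14, 25, 32, 39, 39, 39, 30, 28, 30, 23, 26, 69]
201 [134, 135, 120, 96, 94, 98, 93, 81, 48, 28, 20, 18, 18, 22, 16, 13, 26, 36, 36, 43, 66, 91, 108, 124, 120, 91]
204 [133, 133, 130, 113, 93, 94, 93, 93, 72, 29, 21, 10, 16, 13, 10, 21, 16, 29, 37, 32, 79, 114, 121, 120, 108, 96]
207 [134, 133, 132, 117, 95, 97, 97, 97, 93, 69, 10, 23, 10, 26, 20, 13, 13, 15, 19, 10, 71, 98, 99, 99, 97, 98]
210 [135, 133, 135, 134, 118, 97, 98, 95, 91, 82, 41, 22, 21, 16, 14, 23, 17, 16, 15, 43, 117, 160, 160, 161, 162, 164]
213 [136, 134, 132, 133, 120, 95, 96, 98, 98, 99, 78, 18, 64, 98, 89, 49, 13, 23, 16, 68, 150, 182, 160, 155, 159, 159]
```

```bash
python3 - <<'E'
from h import *
c,s=np.cos(.1446),np.sin(.1446)
L=lambda p,dx,dy,dz: [p[0]+c*dx-s*dy,p[1]+s*dx+c*dy,p[2]+dz]
p=[.5479,.0452,.2398]
print("open tips",[proj("scene",[L(p,dx,dy,.013)]).round(1).tolist() for dx in(-.011,.011) for dy in(-.043,.043)])
p=[.5473,.0466,.0993]
print("shut tips",[proj("scene",[L(p,dx,dy,0)]).round(1).tolist() for dx in(-.011,.011) for dy in(-.006,.006)])
print("guard mid top edges",[proj("scene",[L([.5487,.0458,.136],dx,dy,0)]).round(1).tolist() for dx in(-.03,0,.03,.075) for dy in(-.004,.004)])
g=np.load("scene1.npz")["image"].max(2)
for y in range(156,216,4): print(y,g[y,246:272].tolist())
E
sleep 0
```

```text
open tips [[[237.3, 143.3]], [[275.6, 138.4]], [[238.8, 150.6]], [[277.6, 145.6]]]
shut tips [[[254.4, 183.7]], [[259.2, 183.1]], [[256.0, 190.7]], [[260.8, 190.0]]]
guard mid top edges [[[253.6, 168.8]], [[256.8, 168.4]], [[255.8, 178.2]], [[259.0, 177.8]], [[258.0, 188.0]], [[261.3, 187.5]], [[261.5, 203.3]], [[264.9, 202.8]]]
156 [190, 190, 191, 189, 190, 177, 154, 151, 178, 190, 190, 188, 189, 191, 189, 187, 191, 189, 190, 190, 188, 191, 189, 191, 192, 189]
160 [192, 189, 191, 192, 174, 115, 30, 37, 68, 144, 190, 188, 192, 189, 190, 189, 192, 189, 189, 190, 190, 190, 191, 189, 190, 188]
164 [190, 190, 190, 189, 173, 114, 18, 23, 34, 77, 153, 191, 190, 191, 189, 191, 192, 190, 192, 191, 190, 190, 188, 192, 188, 191]
168 [190, 175, 133, 106, 108, 75, 20, 25, 32, 28, 75, 150, 190, 188, 187, 191, 189, 191, 192, 191, 190, 190, 191, 193, 190, 189]
172 [191, 177, 128, 74, 79, 52, 18, 19, 21, 22, 18, 79, 149, 190, 192, 191, 190, 190, 191, 191, 188, 191, 188, 189, 190, 188]
176 [185, 191, 154, 63, 77, 59, 23, 12, 19, 25, 37, 30, 87, 157, 191, 189, 191, 189, 186, 189, 190, 188, 191, 189, 1
[... 368 characters left out ...]
, 162]
192 [105, 90, 95, 92, 95, 86, 69, 21, 23, 24, 22, 18, 12, 28, 37, 35, 32, 45, 52, 50, 52, 48, 52, 48, 85, 135]
196 [131, 114, 91, 97, 96, 96, 82, 55, 21, 14, 13, 16, 26, 20, 27, 39, 38, 33, 34, 36, 34, 33, 37, 38, 40, 75]
200 [131, 130, 112, 89, 95, 95, 93, 81, 44, 11, 12, 20, 18, 20, 15, 28, 31, 38, 34, 15, 20, 21, 29, 11, 35, 74]
204 [135, 133, 129, 110, 92, 92, 93, 93, 79, 41, 18, 26, 20, 21, 19, 19, 31, 41, 39, 113, 142, 115, 119, 118, 108, 96]
208 [134, 134, 133, 121, 99, 95, 95, 97, 98, 78, 42, 17, 16, 10, 13, 18, 16, 16, 11, 103, 144, 146, 144, 144, 145, 145]
212 [130, 131, 133, 135, 117, 91, 95, 96, 97, 93, 76, 26, 21, 16, 13, 13, 19, 25, 40, 129, 179, 170, 158, 161, 158, 161]
```

The shut fingertips show about 8–13 px above where the reported TCP should put them. Together with Fz ≈ +4 N, that means they closed on top of the guard. I'll open, go lower in steps and watch the force.

```bash

python3 -m handwheel '[[[0,0,-0.02,0,0,0,1],[0,0,-0.02,0,0,0,1],[0,0,-0.02,0,0,0,1],[0,0,-0.02,0,0,0,1],[0,0,-0.02,0,0,0,1]]]' &&
python3 -m handwheel '[[[0,0,0.01,0,0,0,1],[0,0,0.02,0,0,0,1],[0,0,0.035,0,0,0,1],[0,0,0.05,0,0,0,1],[0,0,0.05,0,0,0,1]]]'
python3 - <<'E'
from h import *; from plant import arm
f=arm.grab_frame("scene"); np.savez("scene3.npz",**{k:np.array(v) for k,v in f.items()})
s=f["image"][:,:,::-1]; r=lambda a:cv2.resize(a,None,fx=5,fy=5,interpolation=cv2.INTER_CUBIC)
b=(255*(s/255.)**.5).astype(np.uint8)
cv2.imwrite("pics/s3.png",r(b[120:230,210:310]))
p=arm.get_state()["eef_pos"]
c,q=np.cos(.1446),np.sin(.1446)
print(((proj("scene",[[p[0]+c*dx-q*dy,p[1]+q*dx+c*dy,p[2]+.013] for dx in(-.011,.011) for dy in(-.043,.043)])-[210,120])*5).round().tolist())
E
```

```text
clock: 4.05
eef_pos: [0.5463, 0.0468, 0.108]
ee_rot: [3.142, -0.001, -3.002]
ft_force: [-0.0, -0.5, -0.4]
opening: 0.0854
gripper_force: 0.0
clock: 4.68
eef_pos: [0.5457, 0.0467, 0.0822]
ee_rot: [3.141, -0.002, -3.002]
ft_force: [-0.3, -0.2, -0.3]
opening: 0.0853
gripper_force: 0.0
[[149.0, 332.0], [319.0, 308.0], [156.0, 367.0], [328.0, 342.0]]
```

View pics/s3.png

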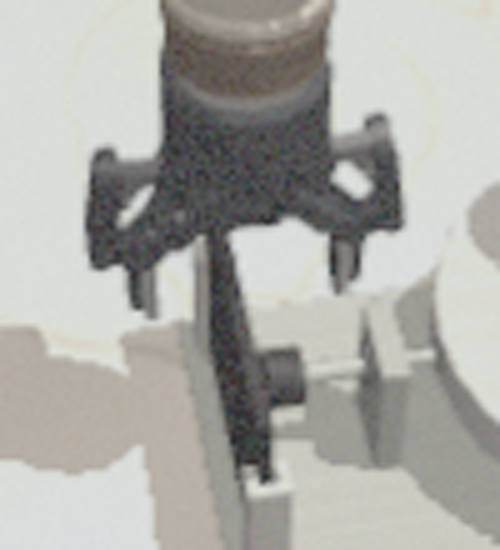

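```bash

python3 -m handwheel '[[[0,0,0.01,0,0,0,1],[0,0,0.02,0,0,0,1],[0,0,0.03,0,0,0,1],[0,0,0.036,0,0,0,1],[0,0,0.036,0,0,0,1]]]' &&
python3 -m handwheel '[[[0,0,0,0,0,0,0.3],[0,0,0,0,0,0,0],[0,0,0,0,0,0,0],[0,0,0,0,0,0,0],[0,0,0,0,0,0,0]]]'
```

```text
clock: 5.35
eef_pos: [0.5463, 0.0468, 0.0649]
ee_rot: [3.142, -0.001, -3.002]
ft_force: [-0.2, 0.4, -0.6]
opening: 0.0855
gripper_force: 0.0
clock: 5.98
eef_pos: [0.5468, 0.0459, 0.0654]
ee_rot: [-3.14, 0.0, -3.002]
ft_force: [-0.4, -3.5, 1.6]
opening: 0.0071
gripper_force: 60.3
```

Guard gripped (7 mm, 60 N). Lifting straight up.

```bash

python3 -m handwheel '[[[0,0,-0.03,0,0,0,0],[0,0,-0.07,0,0,0,0],[0,0,-0.11,0,0,0,0],[0,0,-0.15,0,0,0,0],[0,0,-0.18,0,0,0,0]]]' &&
python3 -m handwheel '[[[0,0,-0.03,0,0,0,0],[0,0,-0.05,0,0,0,0],[0,0,-0.07,0,0,0,0],[0,0,-0.07,0,0,0,0],[0,0,-0.07,0,0,0,0]]]'
python3 -c "
from h import *; plan([.5445+.031*.31,-.280+.031*.95,.19],np.pi-.318)"
```

```text
clock: 6.6
eef_pos: [0.5467, 0.0472, 0.1568]
ee_rot: [3.141, 0.001, -3.002]
ft_force: [0.7, 1.7, -1.7]
opening: 0.007
gripper_force: 60.1
clock: 7.22
eef_pos: [0.5462, 0.0468, 0.1897]
ee_rot: [3.142, -0.001, -3.002]
ft_force: [0.7, -0.0, -1.5]
opening: 0.0069
gripper_force: 60.1
at [0.5462 0.0468 0.1897] [ 3.142e+00 -1.000e-03 -3.002e+00] q [ 0.09  0.34  0.13  1.36  0.   -0.05] F [ 0.7 -0.  -1.5] op 0.0069 gf 60.1 t 7.225
rows: [ 6.72e-02 -5.91e-01 -5.00e-04] [-3.000e-04 -2.000e-03  9.154e-01]
```

```bash

python3 -m handwheel '[[[0.01,-0.06,0,0,0,0.1,0],[0.02,-0.15,0,0,0,0.25,0],[0.03,-0.25,0,0,0,0.4,0],[0.04,-0.35,0,0,0,0.55,0],[0.05,-0.44,0,0,0,0.7,0]]]' >/dev/null&& python3 -c "
from h import *; plan([.552,-.256,.19],np.pi-.318)"
```

```text
at [ 0.5519 -0.1762  0.1894] [ 3.141e+00 -1.000e-03  2.928e+00] q [-0.31  0.4   0.22  1.39  0.   -0.1 ] F [ 0.4  0.  -1.2] op 0.0071 gf 60.0 t 7.85
rows: [-0.034  -0.156  -0.0012] [ 2.000e-04 -2.600e-03  2.096e-01]
```

```bash

python3 -m handwheel '[[[-0.01,-0.05,0,0,0,0.07,0],[-0.02,-0.1,0,0,0,0.14,0],[-0.034,-0.156,0,0,0,0.21,0],[-0.034,-0.156,0,0,0,0.21,0],[-0.034,-0.156,0,0,0,0.21,0]]]' >/dev/null&& python3 - <<'E'
from h import *; from plant import arm
plan([.552,-.256,.064],np.pi-.318)
for n in("scene","top"):
    f=arm.grab_frame(n); np.savez(f"{n}4.npz",**{k:np.array(v) for k,v in f.items()})
s=np.load("scene4.npz")["image"][:,:,::-1];t=np.load("top4.npz")["image"][:,:,::-1]
r=lambda a:(255*(cv2.resize(a,None,fx=3.5,fy=3.5,interpolation=cv2.INTER_CUBIC)/255.)**.6).astype(np.uint8)
cv2.imwrite("pics/s4.png",np.hstack([r(s[100:260,80:190]),r(t[120:280,310:428])]))
E
```

```text
at [ 0.5523 -0.2539  0.1895] [ 3.141e+00 -2.000e-03  2.826e+00] q [-0.43  0.46  0.31  1.42  0.   -0.12] F [-0.   0.  -1.7] op 0.0072 gf 60.1 t 8.475
rows: [-0.0012 -0.0043  0.2509] [ 0.0013 -0.0034  0.0056]
```

View pics/s4.png

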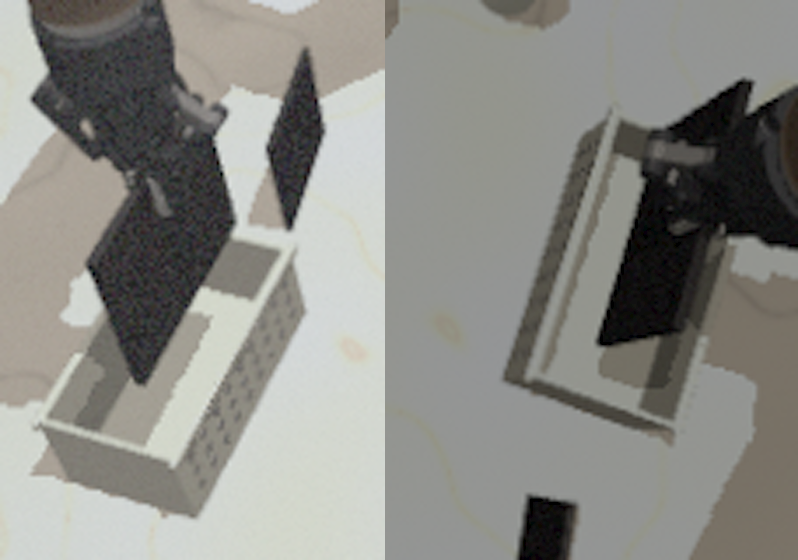

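```bash
python3 - <<'E'
from h import *
np.set_printoptions(precision=4,suppress=True)
d=lambda L:np.array(L)/3.5+[80,100]
t=lambda L:(np.array(L)-[385,0])/3.5+[310,120]
c=np.array([.5445,-.280]);u=np.array([.95,-.3123]);v=np.array([.3123,.95])
for n,px,z in [("scene",d([[140,383],[235,222]]),.1305),("scene",d([[88,262]]),.2605),("top",t([[600,345],[683,330]]),[.1305,.2605]),("top",t([[750,82]]),.2605)]:
    w=ray(n,px,z)[:,:2]; print(n,w,"in basket u,v:",(w-c)@u,(w-c)@v)
E
```

```text
scene [[ 0.6277 -0.2768]
 [ 0.4886 -0.2287]] in basket u,v: [ 0.078  -0.0691] [0.029  0.0313]
scene [[ 0.6298 -0.2768]] in basket u,v: [0.08] [0.0296]
top [[ 0.4843 -0.2336]
 [ 0.4838 -0.235 ]] in basket u,v: [-0.0717 -0.0717] [0.0253 0.0238]
top [[ 0.6245 -0.2791]] in basket u,v: [0.0757] [0.0259]
```

```bash

python3 -m handwheel '[[[0,0,0.04,0,0,0,0],[0,0,0.09,0,0,0,0],[0,0,0.14,0,0,0,0],[0,0,0.19,0,0,0,0],[0,0,0.23,0,0,0,0]]]' &&
python3 -m handwheel '[[[0,0,0.005,0,0,0,0],[0,0,0.01,0,0,0,0],[0,0,0.015,0,0,0,0],[0,0,0.019,0,0,0,0],[0,0,0.019,0,0,0,0]]]'
```

```text
clock: 9.2
eef_pos: [0.5525, -0.2531, 0.0743]
ee_rot: [3.141, -0.001, 2.828]
ft_force: [0.7, -0.2, -1.5]
opening: 0.0074
gripper_force: 60.2
clock: 9.82
eef_pos: [0.5528, -0.2545, 0.066]
ee_rot: [-3.142, 0.0, 2.826]
ft_force: [-0.9, 0.1, -1.7]
opening: 0.007
gripper_force: 60.1
```

```bash

python3 -m handwheel '[[[0,0,0.002,0,0,0,0],[0,0,0.004,0,0,0,0],[0,0,0.006,0,0,0,0],[0,0,0.007,0,0,0,0],[0,0,0.007,0,0,0,0]]]'
```

```text
clock: 10.45
eef_pos: [0.5529, -0.2545, 0.0634]
ee_rot: [-3.141, 0.001, 2.826]
ft_force: [-2.7, 0.5, 5.6]
opening: 0.0071
gripper_force: 61.2
```

```bash

python3 -m handwheel '[[[0,0,0,0,0,0,0.3],[0,0,0,0,0,0,0.6],[0,0,0,0,0,0,1],[0,0,0,0,0,0,1],[0,0,0,0,0,0,1]]]' &&
python3 -m handwheel '[[[0,0,-0.04,0,0,0,1],[0,0,-0.1,0,0,0,1],[0,0,-0.17,0,0,0,1],[0,0,-0.24,0,0,0,1],[0,0,-0.28,0,0,0,1]]]'
python3 -c "
from h import *; plan([.5465,.0675,.2],1.715)"
```

```text
clock: 11.08
eef_pos: [0.5527, -0.2544, 0.0622]
ee_rot: [3.142, -0.0, 2.826]
ft_force: [0.1, 0.6, -0.1]
opening: 0.0853
gripper_force: 0.0
clock: 11.7
eef_pos: [0.5535, -0.2547, 0.2046]
ee_rot: [-3.141, 0.003, 2.826]
ft_force: [0.4, 0.6, -0.0]
opening: 0.0857
gripper_force: 0.0
at [ 0.5535 -0.2547  0.2046] [-3.141e+00  3.000e-03  2.826e+00] q [-0.43  0.46  0.34  1.45  0.   -0.12] F [ 0.4  0.6 -0. ] op 0.0857 gf 0.0 t 11.7
rows: [0.2133 0.6084 0.0084] [0.0029 0.0061 2.2226]
```

```bash

python3 -m handwheel '[[[0.03,0.08,0,0,0,0.2,1],[0.06,0.17,0,0,0,0.4,1],[0.1,0.28,0,0,0,0.6,1],[0.14,0.39,0,0,0,0.8,1],[0.17,0.5,0,0,0,1,1]]]' >/dev/null
python3 -m handwheel '[[[0,0,0,0,0,0.3,1],[0,0,0,0,0,0.6,1],[0,0,0,0,0,0.9,1],[0,0,0,0,0,1,1],[0,0,0,0,0,1,1]]]' >/dev/null
python3 -c "
from h import *; plan([.5465,.0675,.15],1.715)"
```

```text
at [0.5494 0.0097 0.2023] [3.142 0.    1.827] q [0.02 0.34 0.16 1.39 0.   1.33] F [-0.  -0.1  0.3] op 0.085 gf 0.0 t 12.95
rows: [0.1133 0.0236 0.1046] [1.000e-04 0.000e+00 2.241e-01]
```

```bash

python3 -m handwheel '[[[0.02,0.005,0.02,0,0,0.07,1],[0.05,0.012,0.05,0,0,0.14,1],[0.08,0.018,0.1,0,0,0.224,1],[0.113,0.0236,0.15,0,0,0.224,1],[0.113,0.0236,0.16,0,0,0.224,1]]]' >/dev/null
python3 - <<'E'
from h import *; from plant import arm
plan([.5465,.0675,.012],1.715)
p=arm.get_state()["eef_pos"]
for n in("scene","top"):
    f=arm.grab_frame(n); np.savez(f"{n}5.npz",**{k:np.array(v) for k,v in f.items()})
s=np.load("scene5.npz")["image"][:,:,::-1]
r=lambda a,k:(255*(cv2.resize(a,None,fx=k,fy=k,interpolation=cv2.INTER_CUBIC)/255.)**.6).astype(np.uint8)
A=r(s[120:230,220:320],5);B=r(s[130:267,90:185],4)
cv2.imwrite("pics/s5.png",np.hstack([A,cv2.copyMakeBorder(B,0,A.shape[0]-B.shape[0],0,0,0)][:2]) )
P=[[.5465,.0675,.068],[.5465+.0014,.0675-.0099,.068],[.5465+.0158,.0675+.0023,.068],p,p+[0,0,.037]]
print(((proj("scene",P)-[220,120])*5).round().tolist())
E
```

```text
at [0.545  0.0678 0.1205] [-3.138 -0.     1.717] q [ 0.12  0.38  0.01  1.2  -0.    1.55] F [-0.2  0.  -0.2] op 0.0855 gf 0.0 t 13.575
rows: [-0.0011  0.0037  0.217 ] [-0.0077 -0.      0.0036]
[[229.0, 370.0], [210.0, 373.0], [235.0, 395.0], [232.0, 303.0], [233.0, 254.0]]
```

View pics/s5.png

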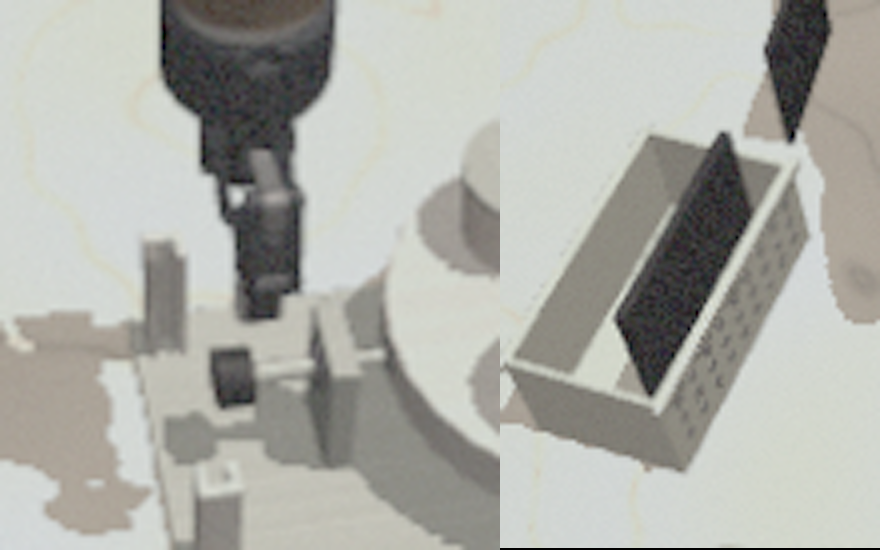

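```bash
python3 - <<'E'
from h import *
np.set_printoptions(precision=4,suppress=True)
p=np.array([.545,.0678,.1205]); yx=np.array([.99,.143,0])
for h in(.013,.033,.05): print(h,((proj("scene",[p+.043*yx+[0,0,h],p+.055*yx+[0,0,h]])-[220,120])*5).round(0).tolist())
print("knob",ray("scene",[[220+233/5,120+377/5]],.068))
g=np.load("scene5.npz")["image"].max(2)
for y in range(156,204,2): print(y,g[y,258:286].tolist())
E
```

```text
0.013 [[250.0, 356.0], [255.0, 377.0]]
0.033 [[251.0, 330.0], [256.0, 351.0]]
0.05 [[252.0, 308.0], [257.0, 328.0]]
knob [[0.551  0.0693 0.068 ]]
156 [193, 195, 193, 191, 160, 76, 27, 33, 22, 17, 18, 24, 20, 57, 78, 88, 82, 78, 48, 37, 59, 135, 182, 191, 193, 191, 193, 194]
158 [191, 192, 192, 192, 162, 82, 24, 77, 145, 176, 139, 72, 64, 55, 67, 90, 100, 105, 101, 74, 65, 67, 117, 175, 194, 193, 192, 192]
160 [194, 192, 195, 192, 174, 115, 23, 38, 121, 150, 100, 44, 56, 57, 70, 98, 108, 100, 94, 72, 40, 42, 62, 149, 195, 192, 192, 194]
162 [193, 194, 196, 193, 192, 150, 34, 39, 28, 29, 30, 29, 33, 30, 35, 50, 56, 54, 50, 36, 33, 30, 104, 166, 192, 192, 189, 194]
164 [191, 195, 193, 196, 192, 185, 139, 49, 33, 30, 28, 22, 28, 27, 38, 45, 48, 48, 46, 37, 27, 25, 111, 173, 193, 192, 192, 195]
166 [193, 195, 191, 192, 193, 193, 195, 172, 111, 26, 24, 22, 28, 30, 31, 33, 41, 39, 34, 32, 27, 29, 108, 172, 193, 191, 193, 195]
168 [193, 193, 193, 192, 193, 193, 196, 192, 146, 29, 27, 22, 31, 32, 28, 33, 46, 43, 34, 28, 24, 29, 108, 172, 192, 195, 192, 193]
170 [195, 193, 191, 192, 192, 192, 
[... 1526 characters left out ...]
6, 153, 150, 154, 163, 164, 171, 174, 183, 176, 135, 59, 50, 91]
194 [164, 161, 163, 131, 43, 35, 49, 50, 46, 47, 48, 47, 75, 132, 159, 157, 159, 155, 146, 140, 133, 132, 123, 101, 74, 47, 45, 49]
196 [160, 163, 162, 135, 70, 24, 39, 33, 36, 35, 35, 38, 36, 74, 95, 92, 86, 102, 132, 144, 145, 150, 137, 98, 46, 33, 40, 47]
198 [160, 160, 161, 158, 122, 22, 27, 32, 26, 19, 28, 28, 28, 71, 91, 96, 96, 95, 98, 94, 109, 122, 107, 70, 45, 49, 44, 51]
200 [157, 161, 162, 158, 135, 62, 23, 22, 24, 19, 27, 21, 38, 77, 95, 95, 93, 97, 96, 96, 94, 99, 82, 60, 51, 49, 51, 51]
202 [118, 119, 139, 161, 160, 148, 143, 139, 144, 147, 147, 154, 137, 94, 98, 99, 95, 97, 97, 94, 98, 97, 97, 84, 56, 49, 50, 54]
```

```bash

python3 -m handwheel '[[[0,0.003,0.03,0,0,0,1],[0,0.006,0.07,0,0,0,1],[0,0.006,0.11,0,0,0,1],[0,0.006,0.14,0,0,0,1],[0,0.006,0.16,0,0,0,1]]]'
python3 -m handwheel '[[[0,0,0.015,0,0,0,1],[0,0,0.03,0,0,0,1],[0,0,0.045,0,0,0,1],[0,0,0.055,0,0,0,1],[0,0,0.055,0,0,0,1]]]'
python3 - <<'E'
from h import *; from plant import arm
plan([.548,.068,.013],1.715)
f=arm.grab_frame("scene"); np.savez("scene6.npz",**{k:np.array(v) for k,v in f.items()})
s=f["image"][:,:,::-1]
cv2.imwrite("pics/s6.png",(255*(cv2.resize(s[120:230,220:320],None,fx=5,fy=5,interpolation=cv2.INTER_CUBIC)/255.)**.6).astype(np.uint8))
E
```

```text
clock: 14.3
eef_pos: [0.5495, 0.0673, 0.0415]
ee_rot: [-3.141, 0.0, 1.714]
ft_force: [0.3, -0.6, 0.9]
opening: 0.085
gripper_force: 0.0
clock: 14.92
eef_pos: [0.5493, 0.0677, 0.0144]
ee_rot: [-3.141, 0.0, 1.714]
ft_force: [0.3, -0.2, -0.4]
opening: 0.0855
gripper_force: 0.0
at [0.5493 0.0677 0.0144] [-3.141  0.     1.714] q [ 0.12  0.49 -0.13  0.95 -0.    1.55] F [ 0.3 -0.2 -0.4] op 0.0855 gf 0.0 t 14.925
rows: [ 0.001  -0.0024  0.0027] [-0.0015  0.     -0.0013]
```

View pics/s6.png

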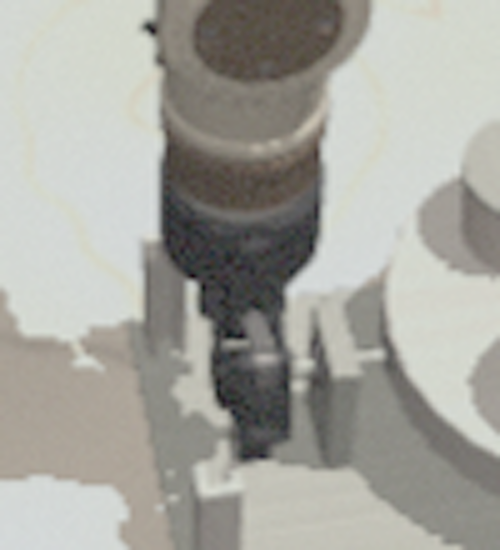

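```bash

python3 -m handwheel '[[[-0.002,-0.001,0.006,0,0,0,1],[-0.002,-0.001,0.012,0,0,0,1],[-0.002,-0.001,0.012,0,0,0,1],[-0.002,-0.001,0.012,0,0,0,0.2],[-0.002,-0.001,0.012,0,0,0,0]]]'
python3 -m handwheel '[[[0,0,0,0,0,0,0],[0,0,0,0,0,0,0],[0,0,0,0,0,0,0],[0,0,0,0,0,0,0],[0,0,0,0,0,0,0]]]'
```

```text
clock: 15.6
eef_pos: [0.5493, 0.0667, 0.0088]
ee_rot: [3.141, 0.0, 1.714]
ft_force: [0.5, 0.9, -0.3]
opening: 0.0517
gripper_force: 0.0
clock: 16.23
eef_pos: [0.5487, 0.0666, 0.0091]
ee_rot: [-3.141, -0.0, 1.714]
ft_force: [-3.8, -0.8, 4.7]
opening: 0.0303
gripper_force: 59.4
```

```bash

python3 -m handwheel '[[[-0.006,0,0,0,0,0,0],[-0.012,0,0,0,0,0,0],[-0.018,0,0,0,0,0,0],[-0.024,0,0,0,0,0,0],[-0.024,0,0,0,0,0,0]]]'
python3 -m handwheel '[[[-0.004,0,0,0,0,0,0],[-0.008,0,0,0,0,0,0],[-0.008,0,0,0,0,0,0],[-0.008,0,0,0,0,0,0],[-0.008,0,0,0,0,0,0]]]'
```

```text
clock: 16.85
eef_pos: [0.55, 0.0585, 0.0091]
ee_rot: [-3.141, -0.007, 1.717]
ft_force: [-4.4, 9.2, 5.3]
opening: 0.0302
gripper_force: 59.4
clock: 17.48
eef_pos: [0.5504, 0.0554, 0.0091]
ee_rot: [-3.141, -0.008, 1.717]
ft_force: [-4.4, 10.3, 5.6]
opening: 0.0302
gripper_force: 59.4
```

```bash

python3 -m handwheel '[[[-0.003,0,0,0,0,0,0],[-0.006,0,0,0,0,0,0],[-0.009,0,0,0,0,0,0],[-0.012,0,0,0,0,0,0],[-0.012,0,0,0,0,0,0]]]'
python3 -m handwheel '[[[-0.003,0,0,0,0,0,0],[-0.006,0,0,0,0,0,0],[-0.008,0,0,0,0,0,0],[-0.008,0,0,0,0,0,0],[-0.008,0,0,0,0,0,0]]]'
```

```text
clock: 18.1
eef_pos: [0.551, 0.0513, 0.0091]
ee_rot: [-3.141, -0.012, 1.718]
ft_force: [-5.3, 16.2, 5.8]
opening: 0.0306
gripper_force: 59.4
clock: 18.73
eef_pos: [0.551, 0.0516, 0.0091]
ee_rot: [-3.141, -0.02, 1.721]
ft_force: [-6.4, 25.6, 6.4]
opening: 0.0304
gripper_force: 59.4
```

```bash

python3 -m handwheel '[[[0,0,0,0,0,0,0],[0,0,0,0,0,0,0],[0,0,0,0,0,0,0],[0,0,0,0,0,0,0],[0,0,0,0,0,0,0]]]'
python3 -m handwheel '[[[0,0,0,0,0,0,0],[0,0,0,0,0,0,0],[0,0,0,0,0,0,0],[0,0,0,0,0,0,0],[0,0,0,0,0,0,0]]]'
python3 - <<'E'
from plant import arm; import cv2,numpy as np
s=arm.grab_frame("scene")["image"][:,:,::-1]
cv2.imwrite("pics/s7.png",cv2.resize(s[120:310,80:330],None,fx=3,fy=3,interpolation=cv2.INTER_CUBIC))
E
```

```text
clock: 19.35
eef_pos: [0.551, 0.0516, 0.0091]
ee_rot: [-3.141, -0.02, 1.721]
ft_force: [-5.8, 26.3, 6.5]
opening: 0.0305
gripper_force: 59.4
clock: 19.98
eef_pos: [0.551, 0.0516, 0.0091]
ee_rot: [-3.141, -0.02, 1.721]
ft_force: [-5.6, 25.9, 7.1]
opening: 0.0303
gripper_force: 59.4
```

View pics/s7.png

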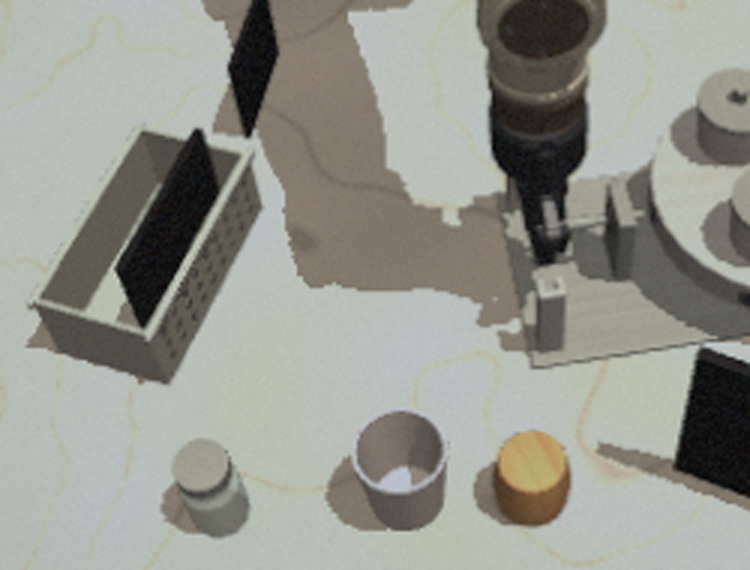

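The guard stands in the basket at about (170,230), leaning on its wall. The gripper holds the knob back at about (548,240). The pepper jar, tumbler and toothpick pot are where they were, and the force holds steady against the stop.

```bash
python3 -c "
from plant import arm; print(arm.hand_in())"
```

```text
the job is handed in; nothing more can be done
None
```

The guard is out and leaning in the wash basket; the plunger knob is held back, apparently against its stop (15.4 mm measured of the 16 mm travel, about 26 N, steady); and the job is handed in at about 20 s, with the verdict not shown.

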